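# Try a specimen-jar lid on the thread gauge and sort it

## Task

Take the screw lid that lies on the square mat and screw it clockwise onto the thread gauge until it is snug against its stop: turn it with feeling and never force it. If it turned fully home, screw it off and set it upright in the middle of the square tray; if it stopped short, screw it off and set it upright in the middle of the round dish. Leave the lid on the round mat and everything else where it is.

Things in the scene. Friction and masses are not known exactly. Their poses are not given: they have to be found in the camera images.
- lid_a: white plastic screw lid, 66 mm across, 35 mm high to its flat top, then a finger rib (46 long, 12 wide, 22 mm high; 57 mm overall); 35 to 70 g; lies mouth down. Origin: centre of the rim's underside; z up, x along the rib. Inside, a lug lies below each end of the rib. The two lids look alike; only the gauge tells a sound one from a faulty one.
- lid_b: same as lid_a to look at, same sizes and origin
- square_mat: square rubber mat, 105 x 105 x 3 mm, fixed; the lid on it (within 15 mm of its middle) is the one to test. Origin: centre of its underside
- round_mat: round rubber mat, 105 mm across, 3 mm thick, fixed; the lid on it waits and is to be left alone. Origin: centre of its underside
- gauge: fixed steel thread gauge: oblong foot 130 mm (its x) by 90 mm (its y), 16 mm high, with an upright threaded plug 52 mm across in the middle. Origin: centre of the foot's underside; z up along the plug. Lids go over it mouth down. Right-hand two-start quick thread: a lid sinks 6 mm in a quarter turn clockwise (3.8 mm per rad); play 1.6 mm up and down, 1.5 mm sideways.
- crown (a point): point on the plug's axis at the top of the thread, 19 mm above the foot. To start, lower the lid with its rib crosswise (along gauge y within 0.2 rad, either way round): the lugs drop through two gaps in the crown and the rim rests about 6.5 mm above the foot. Off the gaps the rim stays 15 mm up; turning then finds them. To take a lid off, turn back to crosswise (stop 0.25 rad beyond), lift straight up.
- seat (a point): point on the plug's axis at the top of the foot. A sound lid goes home a quarter turn clockwise from crosswise: rib along the foot's long side (gauge x), rim within 2.5 mm of the foot, and there meets a firm stop. A faulty lid meets a firm stop half way, 0.75 rad from crosswise, rim 3 to 5.5 mm above the foot. Give in grip, arm and plug can make a stop seem up to 0.2 rad later.
- pins (a point): point on the plug's axis level with the tops of two small stop pins, 28 mm above the foot, that stand on the plug inside the lid, 16.5 mm either side of the axis, and take the turning force at the stop. The plug itself gives on a stiff torsion spring, 0.1 rad per 0.25 N m. Snug is 3 N or more between lid and gauge (0.05 N m about the axis), held a moment; over 25 N (0.3 to 0.4 N m) counts as forcing it
- tray: square steel tray, 130 x 130 mm outside, 28 mm high, wall and floor 4 mm, fixed; for lids that pass. Origin: centre of its underside
- dish: round steel dish, 130 mm across, 28 mm high, wall and floor 4 mm, fixed; for lids that fail. Origin: centre of its underside
- jar: closed specimen jar, 60 mm across, 65 mm high, loose bystander; origin under its middle
- vial: small amber vial, 32 mm across, 50 mm high, loose bystander; origin under its middle
- tape: roll of paper tape lying flat, 70 mm across, 20 mm high, loose bystander; origin under its middle
- marker: marker pen lying flat, 125 mm long, loose bystander; origin under its middle
- tweezers: steel tweezers lying flat, 115 mm long, loose bystander; origin under its middle
Mind the look-alikes: they are no part of the job. Leave any pink look-alike of the lid_b alone.

How it is judged:
On the way:
1. a lid is snug (3 N) at its stop on the gauge: a sound one home (rib within 0.15 rad of the foot's long side, rim within 3 mm of it), a faulty one within 0.15 rad of half-way (((horizontal distance between lid_a and gauge below 0.004 m and angle between the x axis of lid_a and the x axis of gauge, either way round below 0.15 rad and z of lid_a in the frame of gauge below 0.019 m and angle between lid_a's own z axis and vertical below 0.08 rad and contact force between lid_a and gauge above 3 N) or (horizontal distance between lid_b and gauge below 0.004 m and angle between the x axis of lid_b and the x axis of gauge, either way round below 0.97 rad and z of lid_b in the frame of gauge below 0.0225 m and angle between lid_b's own z axis and vertical below 0.08 rad and contact force between lid_b and gauge above 3 N))), for 0.2 s.
At the end, for the whole second after the job is handed in: The tested lid rests upright and still, mouth down on the floor of the right vessel, within 30 mm of its middle: the square tray if it went fully home on the gauge, the round dish if it stopped short. The other lid is still on the round mat, moved less than 10 mm ((((horizontal distance between lid_a and tray below 0.03 m and z of lid_a in the frame of tray below 0.009 m and angle between lid_a's own z axis and vertical below 0.12 rad and linear speed of lid_a below 0.02 m/s) and (horizontal distance between lid_b and round_mat below 0.03 m and distance of lid_b from where it was at the start of the episode below 0.01 m)) or ((horizontal distance between lid_b and dish below 0.03 m and z of lid_b in the frame of dish below 0.009 m and angle between lid_b's own z axis and vertical below 0.12 rad and linear speed of lid_b below 0.02 m/s) and (horizontal distance between lid_a and round_mat below 0.03 m and distance of lid_a from where it was at the start of the episode below 0.01 m)))); the robot touches nothing.
It fails at once if a lid and the gauge are forced together with more than 25 N (contact force between any of lid_a, lid_b and gauge above 25 N).
It fails at once if a bystander is moved by more than 25 mm (distance of any of jar, vial, tape, marker, tweezers from where it was at the start of the episode above 0.025 m).
It also fails if it takes over 64 s, if anything falls off the work surface, if the arm or the gripper's body presses on something with over 40 N, if the wrist force passes 120 N, or if a joint passes its speed limit or range.

## Robot

A 6-joint arm with a two-finger parallel gripper is mounted at the origin on the work surface. World frame = base frame: x ahead of the robot, y to its left, z up, the work surface at z = 0. Lengths are in m, angles in rad, forces in N, time in s.
With the tool pointing down it reaches from about 0.4 to 0.825 m from the base axis. Payload 7 kg.
Tool frame: the origin (TCP) lies between the finger pads; the fingertips stand arm.nose_length ahead of it and the grasp point (between the pads) is the TCP (arm.nose_length is the distance from the TCP to the fingertips, in m); x points along the fingers, z is the direction in which the jaws open and shut, and the axes are right-handed (so a half turn about x gives the same grasp; the last joint's range is limited). The gripper opens to 88 mm and grips with 3 to 60 N. Pads are 19 mm wide; open, the fingers measure 130 mm over their backs; the gripper's body (78 mm by 193 mm) begins 47 mm behind the grasp point.
Start: joints at [-1.045, 0.359, 0.012, 0, -1.224, -0.288], TCP at [0.159, -0.656, 0.246] pointing down, gripper open.
Joint ranges: [-3.07, 3.07], [-1.43, 2.12], [-1.02, 1.25], [-3.03, 1.67], [-3.05, -0], [-3.03, 3.03]. Speed limits (rad/s): [2.39, 2.39, 3.01, 3.14, 3.14, 3.14].

## Interface

Orientations are given as [roll, pitch, yaw] about the fixed x, y, z axes, in that order (R = Rz(yaw) Ry(pitch) Rx(roll)).
In Python, from station import arm, viewer, spotter gives the robot as it stands.
- The arm moves only by the shell command python3 -m handwheel 'ROWS' [FORCE]. ROWS is a JSON object of lists of equal length, an entry for each row: "gripper": the gripper command: -1 is shut, 1 is fully open, values between are in proportion; "travel": the shift along the world's x, y, z each as a share of 500 mm, from -1 to 1, a list of three; "spin": the turn about the world's z as a share of 45 degrees, from -1 to 1. A call has 1 to 20 rows; each row is the pose to reach, as a shift and turn from the pose commanded when the call began; what a row does not reach only later rows make up. A row lasts 1/10 s, in which the tool goes at most 50 mm and 8.59 degrees, less where a joint would pass 70% of its speed; a pose out of reach is approached as far as the arm can. A call with a number of a shift or a turn outside -1 to 1 is refused whole. A call with a gripper value outside its range is refused whole. The fingers move at their own pace and stop on an object; FORCE is the grip in N (left out, the last holds). Time passes only in rows, so rows that repeat a pose let the fingers close. It gives the time, the measured TCP pose, the force and the opening at its end, in the units of the state.
- arm.get_state(): the state, without advancing time (a new reading comes with each control period).
- viewer.grab_frame(name): name is "scene" or "top" or "wrist"; returns a dict with "pixels" (420x560x3 uint8, blue, green, red), "fx", "fy", "cx", "cy" (pixels), "eye" and "attitude" of the camera in the world. Camera axes: x right, y down, z forward; pixel columns grow to the right and rows downward; lengths in m; the calibration is good to about 2 mm. The wrist camera is an equidistant fisheye: a pixel r from the principal point sees the ray r / f radians off the axis. A picture is of the moment at which its call begins. There is no depth.
- arm.job_done(): hands the job in, once; it reports no verdict.
Trained networks look in the newest picture that a camera, given by its name, has taken for a name from the list of things; names that differ only in an ending like _2 or _b are one class to them, and where a whole thing is asked for, a point or a joint stands for the part that bears it (a point fixed in the world has none). Each returns a list of dicts, best first, with "conf" (0 to 1); they miss things now and then, are a little off and sometimes report something else, mostly with a low value. They report only what shows in the picture. A call takes as long as a camera call. They do not tell look-alikes from the thing itself.
- spotter.spot_in(camera, label): "rect" ([left, top, right, bottom] in pixels, round what is visible of it).
- spotter.tip_of(camera, label): "at" ([column, row] in pixels: a listed point, or the origin of a listed thing).
The state is a dict: "t": time; "q": joint angles; "qd": joint speeds; "joint_efforts": joint torques, N m; "eef_pos": TCP position; "ee_rot": TCP orientation; "force": force on the tool from outside, world axes, zero at the start; "moment": the same for the moment, N m; "width": finger opening in m.
Only numpy, scipy, OpenCV 4.12 (cv2) and the standard library are available. Lean on these libraries where they do the work, as an engineer would, in place of code of your own. Each camera call takes 0.05 s, during which the arm holds its last target.

## Working session

There is one attempt and no reset: what is moved stays moved. The work goes in short steps, Python scripts to look and compute and a shell command to move; the robot and the scene stay as the last step left them, time stands still between calls to the robot, and variables do not carry over. Pictures are saved under pics/ and viewed, and the job is handed in when it is done.

```bash
ls; mkdir -p pics; cat > h.py <<'E'
import numpy as np,cv2
from station import arm,viewer,spotter
def save(cam,name):
    f=viewer.grab_frame(cam); cv2.imwrite('pics/'+name,f['pixels']); return f
def Rm(f):
    a=np.array(f['attitude'],float)
    if a.shape==(3,3): return a
    from scipy.spatial.transform import Rotation as R
    if a.size==3: return R.from_euler('xyz',a).as_matrix()
    return R.from_quat(a).as_matrix()
def ray(f,px,fish=False):
    x=(px[0]-f['cx'])/f['fx'];y=(px[1]-f['cy'])/f['fy']
    if fish:
        r=np.hypot(x,y); d=np.array([x/r*np.sin(r),y/r*np.sin(r),np.cos(r)]) if r>1e-9 else np.array([0,0,1.])
    else: d=np.array([x,y,1.])
    return Rm(f)@d
def onz(f,px,z,fish=False):
    d=ray(f,px,fish); e=np.array(f['eye']); return e+d*(z-e[2])/d[2]
E
python3 - <<'E'
from h import *
s=arm.get_state(); print(s, arm.nose_length)
for c in('top','scene','wrist'):
    f=save(c,c+'0.png'); print(c,{k:v for k,v in f.items() if k!='pixels'})
    for l in('lid_a','square_mat','round_mat','gauge','tray','dish'):
        z={'lid_a':.003}.get(l,0)
        for d in spotter.tip_of(c,l)[:3]: print(l,d, onz(f,d['at'],z,c=='wrist').round(3))
E
```

```text
pics
{'t': 0.0, 'q': array([-1.04491681e+00,  3.59382240e-01,  1.10478967e-02, -3.51072362e-04,
       -1.22407970e+00, -2.88122065e-01]), 'qd': array([ 6.56899711e-05,  7.66074182e-04, -1.00337664e-04, -6.02114760e-04,
       -6.69595432e-04,  1.54096789e-04]), 'joint_efforts': array([ 7.48235880e-05, -5.82715237e+01,  2.93063557e+01,  6.99765980e+00,
        6.99490993e-03, -1.30438784e-04]), 'eef_pos': array([ 0.15886154, -0.65556808,  0.24462072]), 'ee_rot': array([0.08690144, 1.56914528, 1.89533566]), 'force': array([1.04875635, 0.129823  , 0.00198233]), 'moment': array([-0.0355907 , -0.02345082, -0.0475348 ]), 'width': 0.0872823214307836} 0.019
top {'fx': 425.56103302734783, 'fy': 425.56103302734783, 'cx': 286.2636561240856, 'cy': 210.40508778611618, 'eye': array([0.46831104, 0.06221615, 0.9061301 ]), 'attitude': array([-3.02715805, -0.01225858, -1.54899683])}
lid_a {'at': [163.5, 327.8], 'conf': 0.95} [0.323 0.301 0.003]
lid_a {'at': [135.1, 148.0], 'conf': 0.93} [0.701 0.383 0.003]
lid_a {'at': [199.2, 188.4], 'conf': 0.85} [0.615 0.241 0.003]
square_mat {'at': [199.5, 181.6]
[... 697 characters left out ...]
 0.003]
lid_a {'at': [349.9, 269.4], 'conf': 0.7} [0.62  0.239 0.003]
square_mat {'at': [348.7, 276.3], 'conf': 0.96} [0.634 0.24  0.   ]
round_mat {'at': [348.9, 207.0], 'conf': 0.66} [0.466 0.206 0.   ]
gauge {'at': [241.5, 215.4], 'conf': 0.97} [ 0.561 -0.022  0.   ]
gauge {'at': [293.4, 293.9], 'conf': 0.39} [0.705 0.142 0.   ]
tray {'at': [131.0, 208.1], 'conf': 0.88} [ 0.618 -0.269  0.   ]
dish {'at': [171.1, 159.7], 'conf': 0.97} [ 0.46  -0.243  0.   ]
wrist {'fx': 325.19226210127806, 'fy': 325.19226210127806, 'cx': 281.5159940300139, 'cy': 205.23703095301158, 'eye': array([ 0.09562008, -0.66983374,  0.38417179]), 'attitude': array([ 2.89188495e+00, -5.99924938e-05,  1.80799762e+00])}
```

View pics/top0.png

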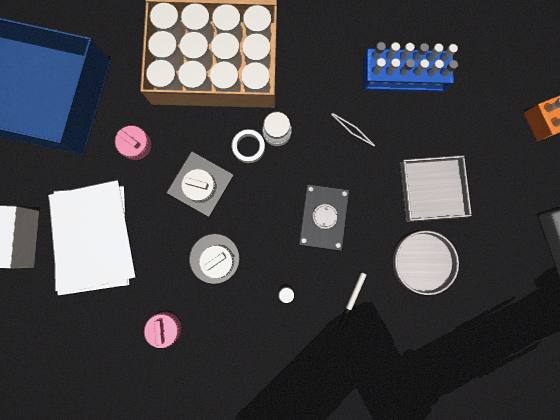

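View pics/scene0.png

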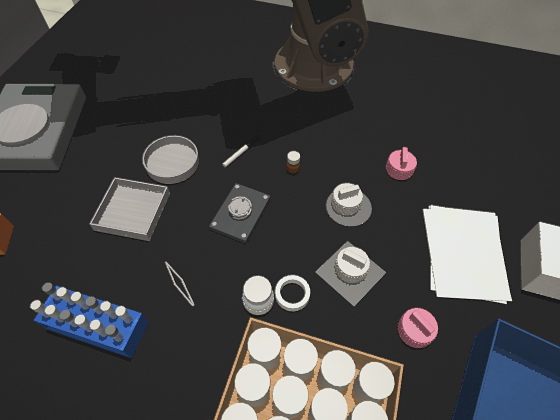

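```bash
python3 - <<'E'
from h import *
f=cv2.imread('pics/top0.png')
a=cv2.resize(f[175:260,290:365],None,fx=6,fy=6,interpolation=cv2.INTER_CUBIC)
b=cv2.resize(f[145:220,160:240],None,fx=6,fy=6,interpolation=cv2.INTER_CUBIC)
h=min(a.shape[0],b.shape[0]); o=np.hstack([cv2.resize(a,(395,448)),cv2.resize(b,(400,375)).copy() if 0 else cv2.copyMakeBorder(cv2.resize(b,(400,375)),0,73,0,0,cv2.BORDER_CONSTANT)])
cv2.imwrite('pics/z0.png',o)
f=cv2.imread('pics/scene0.png')
a=cv2.resize(f[175:250,200:280],(400,375),interpolation=cv2.INTER_CUBIC)
b=cv2.resize(f[235:310,310:390],(400,375),interpolation=cv2.INTER_CUBIC)
cv2.imwrite('pics/z1.png',np.hstack([a,b]))
E
```

```text
(no output)
```

View pics/z0.png

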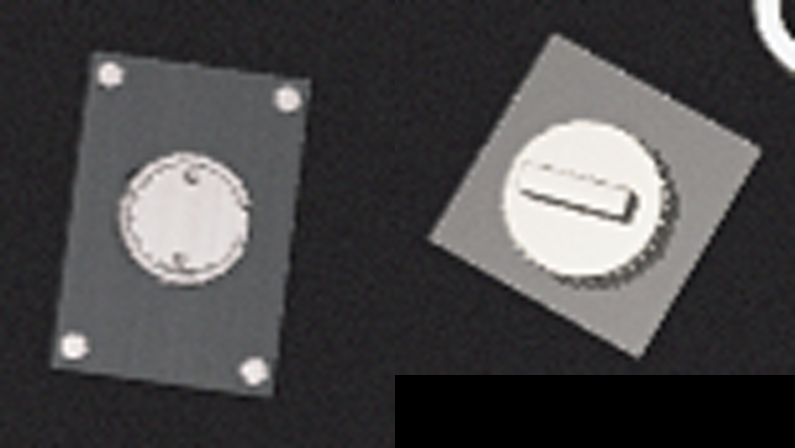

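View pics/z1.png

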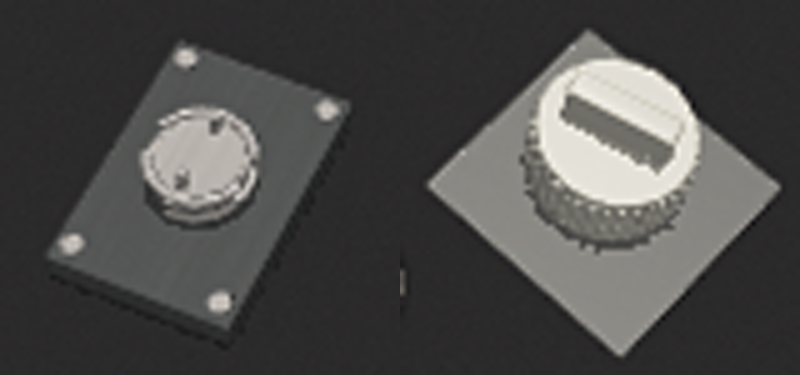

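```bash
python3 - <<'E'
from h import *
T=viewer.grab_frame('top');S=viewer.grab_frame('scene')
def g(f,zs,conv):
    P=np.array([onz(f,conv(p),.017) for p in zs]); c=P.mean(0)
    dx=(P[0]+P[1]-P[2]-P[3])/2; dy=(P[0]+P[2]-P[1]-P[3])/2
    print('gauge',c.round(4),np.linalg.norm(dx),np.linalg.norm(dy),np.arctan2(dx[1],dx[0]),np.arctan2(-dy[0],dy[1]))
ct=lambda p:(290+p[0]/5.267,175+p[1]/5.27); cs=lambda p:(200+p[0]/5,175+p[1]/5)
g(T,[(110,74),(288,98),(73,346),(255,371)],ct)
print('plugtop',onz(T,ct((186,219)),.035+.009))
g(S,[(186,57),(328,109),(71,243),(219,301)],cs)
bt=lambda p:(160+(p[0]-395)/5,145+p[1]/5); bs=lambda p:(310+(p[0]-400)/5,235+p[1]/5)
print('lid T',onz(T,bt((582,198)),.038),'S',onz(S,bs((618,133)),.038))
e=[onz(T,bt(p),.06) for p in((520,178),(630,202))];d=e[1]-e[0];print('rib T',np.linalg.norm(d),np.arctan2(d[1],d[0]),(e[0]+e[1])/2)
e=[onz(S,bs(p),.06) for p in((575,83),(676,138))];d=e[1]-e[0];print('rib S',np.linalg.norm(d),np.arctan2(d[1],d[0]),(e[0]+e[1])/2)
print('tray top rim', onz(T,((403+466+470+404)/4,(159+157+215+219)/4),.028),'dish',onz(T,(426.5,262.5),.028))
for l in('tray','dish','square_mat'):
  for c,f in(('top',T),('scene',S)):
    r=spotter.spot_in(c,l)[0];q=r['rect'];print(l,c,r, onz(f,((q[0]+q[2])/2,(q[1]+q[3])/2),.02).round(3))
print(arm.get_state()['t'])
E
```

```text
gauge [ 0.5587 -0.0271  0.017 ] 0.11025396215183736 0.07246434976939035 -0.11562850051826898 -0.11286093585692258
plugtop [ 0.55684626 -0.02604592  0.044     ]
gauge [ 0.5577 -0.0242  0.017 ] 0.11015968515373079 0.07212248249071404 3.022073464580642 3.029939729139395
lid T [0.61761658 0.23817486 0.038     ] S [0.61832969 0.24135138 0.038     ]
rib T 0.04541441530486903 -1.764044909838883 [0.61702614 0.23667948 0.06      ]
rib S 0.0442785173651428 1.3024058547737916 [0.61936137 0.24086961 0.06      ]
tray top rim [ 0.62513132 -0.25904608  0.028     ] dish [ 0.46833248 -0.23705587  0.028     ]
tray top {'rect': [401.2, 155.9, 476.0, 220.9], 'conf': 0.96} [ 0.625 -0.268  0.02 ]
tray scene {'rect': [90.3, 174.5, 169.1, 242.5], 'conf': 0.7} [ 0.63  -0.259  0.02 ]
dish top {'rect': [391.0, 228.5, 460.3, 293.4], 'conf': 0.67} [ 0.471 -0.238  0.02 ]
dish scene {'rect': [166.0, 267.5, 192.9, 304.5], 'conf': 0.74} [ 0.765 -0.077  0.02 ]
square_mat top {'rect': [167.3, 151.3, 232.4, 216.9], 'conf': 0.56} [0.622 0.237 0.02 ]
square_mat scene {'rect': [317.2, 246.1, 386.8, 307.0], 'conf': 0.56} [0.643 0.246 0.02 ]
1.45
```

```bash
cat >> h.py <<'E'
from scipy.spatial.transform import Rotation as Ro
def st():
    s=arm.get_state();M=Ro.from_euler('xyz',s['ee_rot']).as_matrix()
    jaw=np.arctan2(M[1,2],M[0,2]); rib=(jaw+np.pi/2)%np.pi
    print('t',round(s['t'],2),'pos',s['eef_pos'].round(4),'jaw',round(jaw,4),'ribyaw(modpi)',round(rib,4),'xaxis',M[:,0].round(3),'q',s['q'].round(3),'F',s['force'].round(2),'M',s['moment'].round(3),'w',round(s['width'],4)); return s
E
python3 -c "
from h import *
st()"
```

```text
t 1.45 pos [ 0.159  -0.656   0.2456] jaw 1.8086 ribyaw(modpi) 0.2378 xaxis [-0. -0. -1.] q [-1.045  0.359  0.012  0.    -1.224 -0.288] F [-0.07 -1.02 -0.1 ] M [-0.026 -0.016  0.009] w 0.0875
```

```bash
python3 -m handwheel '{"gripper":[0,0,0,0,0,0,0,0,0,0,0,0,0],"travel":[[0.66,0.96,0],[0.66,0.96,0],[0.66,0.96,0],[0.66,0.96,0],[0.66,0.96,0],[0.66,0.96,0],[0.66,0.96,0],[0.66,0.96,0],[0.66,0.96,0],[0.66,0.96,0],[0.66,0.96,0],[0.66,0.96,0],[0.66,0.96,0]],"spin":[0.9,0.9,0.9,0.9,0.9,0.9,0.9,0.9,0.9,0.9,0.9,0.9,0.9]}' 20; python3 -c "
from h import *
st()"
```

```text
t: 2.75
eef_pos: [0.4911, -0.1731, 0.2456]
ee_rot: [-2.372, 1.57, 0.147]
force: [0.6, -0.9, -0.3]
width: 0.0439
t 2.75 pos [ 0.4911 -0.1731  0.2456] jaw 2.5193 ribyaw(modpi) 0.9485 xaxis [ 0.001  0.    -1.   ] q [ 0.038  0.103 -0.325 -0.    -1.142 -0.661] F [ 0.61 -0.89 -0.27] M [-0.006  0.083  0.02 ] w 0.0439
```

```bash
python3 -m handwheel '{"gripper":[0,0,0,0,0,0,0,0,0,0,0,0],"travel":[[0.25,0.83,0],[0.25,0.83,0],[0.25,0.83,0],[0.25,0.83,0],[0.25,0.83,-0.2],[0.25,0.83,-0.2],[0.25,0.83,-0.2],[0.25,0.83,-0.2],[0.25,0.83,-0.2],[0.25,0.83,-0.2],[0.25,0.83,-0.2],[0.25,0.83,-0.2]],"spin":[0.5,0.5,0.5,0.5,0.5,0.5,0.5,0.5,0.5,0.5,0.5,0.5]}' 20; python3 -c "
from h import *
st()
f=save('wrist','w1.png'); print(f['eye'],f['attitude'])
save('top','t1.png')"
```

```text
t: 3.95
eef_pos: [0.6139, 0.2382, 0.1459]
ee_rot: [1.664, 1.571, -1.711]
force: [0.7, 0.7, -0.6]
width: 0.0438
t 3.95 pos [0.6139 0.2382 0.1459] jaw 2.9078 ribyaw(modpi) 1.337 xaxis [-0. -0. -1.] q [ 0.666  0.406 -0.155  0.    -1.01  -0.9  ] F [ 0.7   0.65 -0.63] M [ 0.008  0.101 -0.009] w 0.0438
[0.59954841 0.1755952  0.28448281] [2.89201642e+00 6.66028979e-05 2.90724719e+00]
```

View pics/w1.png

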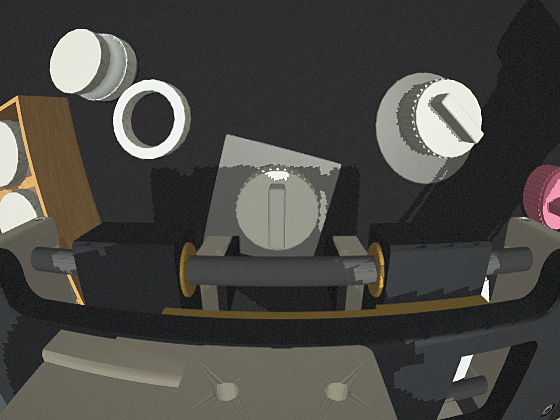

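```bash
python3 - <<'E'
from h import *
f=viewer.grab_frame('wrist')
im=f['pixels']; cv2.imwrite('pics/z2.png',cv2.resize(im[160:270,220:340],(720,660),interpolation=cv2.INTER_CUBIC)[:600])
for p in((278,186),(277,246)): print(onz(f,p,.06,True).round(4))
print('disc', onz(f,(236,212),.038,True).round(4), onz(f,(319,212),.038,True).round(4), onz(f,(278,170),.038,True).round(4))
E
```

```text
[0.6123 0.217  0.06  ]
[0.6237 0.2608 0.06  ]
disc [0.651  0.2336 0.038 ] [0.5869 0.249  0.038 ] [0.6107 0.2089 0.038 ]
```

View pics/z2.png

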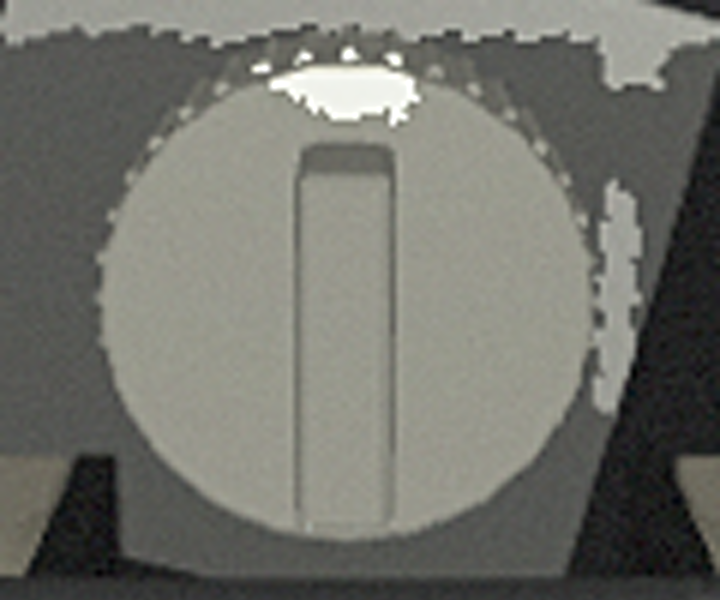

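```bash
python3 -m handwheel '{"gripper":[0,0,0,0,-1,-1,-1,-1,-1,-1],"travel":[[0.008,0.003,-0.08],[0.008,0.003,-0.14],[0.008,0.003,-0.17],[0.008,0.003,-0.17],[0.008,0.003,-0.17],[0.008,0.003,-0.17],[0.008,0.003,-0.17],[0.008,0.003,-0.17],[0.008,0.003,-0.17],[0.008,0.003,-0.17]],"spin":[0,0,0,0,0,0,0,0,0,0]}' 20; python3 -c "
from h import *
st()
f=save('wrist','w2.png')"
```

```text
t: 5.1
eef_pos: [0.6182, 0.2407, 0.0612]
ee_rot: [-2.438, 1.57, 0.471]
force: [-1.3, 0.4, 4.2]
width: 0.0116
t 5.1 pos [0.6182 0.2407 0.0612] jaw 2.9084 ribyaw(modpi) 1.3376 xaxis [ 0.001  0.    -1.   ] q [ 0.665  0.498 -0.226  0.    -0.846 -0.898] F [-1.28  0.44  4.16] M [ 0.053  0.485 -0.015] w 0.0116
```

```bash
python3 -m handwheel '{"gripper":[-1,-1,-1,-1,-1,-1],"travel":[[0,0,0.04],[0,0,0.12],[0,0,0.2],[0,0,0.2],[0,0,0.2],[0,0,0.2]],"spin":[0,0,0,0,0,0]}' 20; python3 -c "
from h import *
st()
f=save('wrist','w3.png')
im=f['pixels']; cv2.imwrite('pics/z3.png',cv2.resize(im[150:290,200:360],(640,560),interpolation=cv2.INTER_CUBIC))"
```

```text
t: 5.75
eef_pos: [0.6172, 0.2402, 0.1594]
ee_rot: [0.606, 1.569, -2.769]
force: [0.8, 0.2, -1.2]
width: 0.0123
t 5.75 pos [0.6172 0.2402 0.1594] jaw 2.9079 ribyaw(modpi) 1.3371 xaxis [-0.002 -0.001 -1.   ] q [ 6.650e-01  4.010e-01 -1.290e-01 -1.000e-03 -1.043e+00 -8.980e-01] F [ 0.82  0.24 -1.23] M [ 0.041  0.093 -0.005] w 0.0123
```

View pics/z3.png

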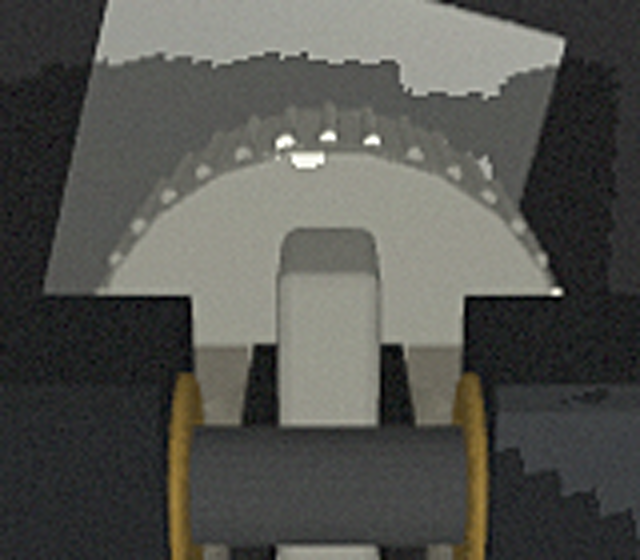

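```bash
python3 - <<'E'
from h import *
f=viewer.grab_frame('wrist'); s=st()
u=np.array([np.cos(1.337),np.sin(1.337)])
v=np.array([-u[1],u[0]])
z=s['eef_pos'][2]
def rel(p,zz):
    w=onz(f,p,zz,True)[:2]-s['eef_pos'][:2]; return (w@u*1e3).round(2),(w@v*1e3).round(2)
print('ribend',rel((282.4,217.5),z-.001))
print('disc near',rel((281,187.5),z-.023),rel((338.3,222.5),z-.023),rel((226.3,222.5),z-.023))
for c in('top','scene'):
    f=save(c,c+'3.png')
E
```

```text
t 5.85 pos [0.6173 0.2401 0.159 ] jaw 2.908 ribyaw(modpi) 1.3372 xaxis [-0.002 -0.001 -1.   ] q [ 0.665  0.401 -0.129 -0.    -1.043 -0.898] F [-0.47 -0.52 -0.86] M [-0.001  0.09   0.008] w 0.0118
ribend (np.float64(-22.96), np.float64(-0.04))
disc near (np.float64(-32.33), np.float64(-0.65)) (np.float64(-13.66), np.float64(29.48)) (np.float64(-13.72), np.float64(-29.43))
```

View pics/top3.png

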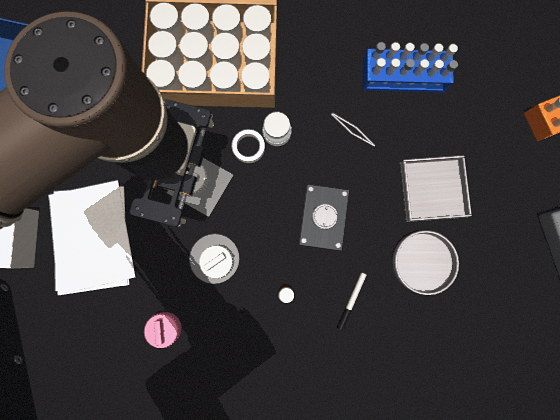

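```bash
python3 -m handwheel '{"gripper":[-1,-1,-1,-1,-1,-1,-1],"travel":[[-0.02,-0.08,0],[-0.04,-0.16,0],[-0.07,-0.25,0],[-0.1,-0.32,0],[-0.1,-0.32,0],[-0.1,-0.32,0],[-0.1,-0.32,0]],"spin":[0.05,0.1,0.15,0.15,0.15,0.15,0.15]}' 20; python3 -c "
from h import *
st()
f=save('wrist','w4.png');print(spotter.tip_of('wrist','crown'),spotter.tip_of('wrist','pins'),spotter.tip_of('wrist','seat'))
im=f['pixels'];print(f['eye'],f['attitude'])"
```

```text
t: 6.65
eef_pos: [0.5684, 0.081, 0.1605]
ee_rot: [-2.916, 1.571, 0.11]
force: [-0.3, -0.3, -0.3]
width: 0.0113
t 6.65 pos [0.5684 0.081  0.1605] jaw 3.0261 ribyaw(modpi) 1.4553 xaxis [ 0.  0. -1.] q [ 0.482  0.265 -0.331  0.    -0.975 -0.598] F [-0.33 -0.26 -0.32] M [ 0.086  0.098 -0.025] w 0.0113
[{'at': [280.3, 70.8], 'conf': 0.76}] [{'at': [276.4, 69.5], 'conf': 0.8}, {'at': [87.2, 55.5], 'conf': 0.37}] [{'at': [277.8, 78.5], 'conf': 0.56}, {'at': [276.4, 70.4], 'conf': 0.35}]
[0.56167289 0.01700397 0.29901299] [2.89185987e+00 1.57537016e-04 3.02552876e+00]
```

View pics/w4.png

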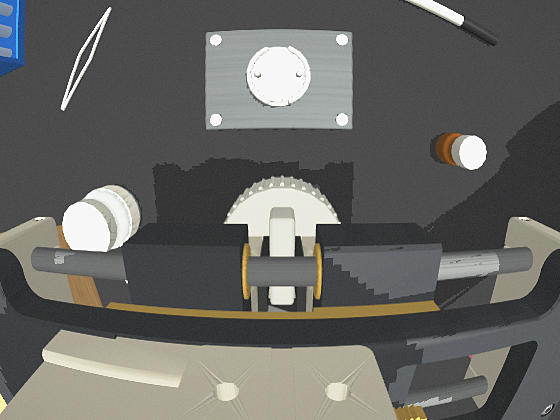

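```bash
python3 - <<'E'
from h import *
f=viewer.grab_frame('wrist');im=f['pixels'].astype(int)
cv2.imwrite('pics/z4.png',cv2.resize(im[20:140,190:370].astype(np.uint8),(720,480),interpolation=cv2.INTER_CUBIC))
P=[onz(f,p,.017,True) for p in((215.8,40),(341.8,40),(215.5,119),(342,119))]
print(np.round(P,4)); print('c',np.mean(P,0)); d=P[0]+P[2]-P[1]-P[3]; d/=2;print(np.linalg.norm(d),np.arctan2(d[1],d[0]))
d=(P[0]+P[1]-P[2]-P[3])/2;print(np.linalg.norm(d),np.arctan2(d[1],d[0]))
print('crown',onz(f,(279,76),.035,True),onz(f,(279,76),.038,True),onz(f,(257.5,75.8),.044,True),onz(f,(300.2,74.8),.044,True))
E
```

```text
[[ 0.6095 -0.0652  0.017 ]
 [ 0.5007 -0.0523  0.017 ]
 [ 0.6178  0.0054  0.017 ]
 [ 0.5088  0.0182  0.017 ]]
c [ 0.55921488 -0.02351551  0.017     ]
0.1096184914244503 -0.11742800284912892
0.07103934712566802 -1.6865649992762624
crown [ 0.5589789  -0.02190396  0.035     ] [ 0.55900863 -0.02145737  0.038     ] [ 0.57553988 -0.02281347  0.044     ] [ 0.54267959 -0.01974655  0.044     ]
```

View pics/z4.png

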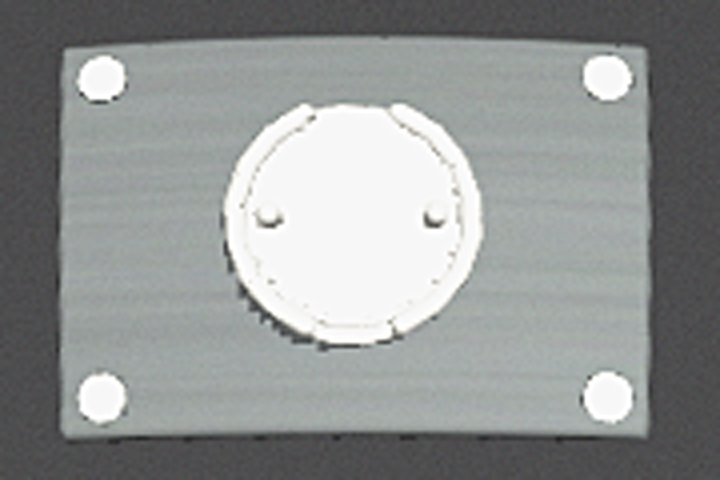

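```bash
python3 -m handwheel '{"gripper":[-1,-1,-1,-1],"travel":[[-0.008,-0.06,0],[-0.008,-0.06,0],[-0.008,-0.06,0],[-0.008,-0.06,0]],"spin":[0,0,0,0]}' 20; python3 - <<'E'
from h import *
st()
f=viewer.grab_frame('wrist');im=f['pixels']
g=im.astype(int).min(2)
m=(g[60:225,190:370]>215).astype(np.uint8)
n,l,stt,c=cv2.connectedComponentsWithStats(m)
for i in range(1,n):
    if stt[i,4]>40: print(stt[i],c[i]+[190,60], onz(f,c[i]+[190,60],.017,True).round(4), onz(f,c[i]+[190,60],.038,True).round(4))
cv2.imwrite('pics/w5.png',im)
cv2.imwrite('pics/z5.png',cv2.resize(im[50:210,180:380],(750,600),interpolation=cv2.INTER_CUBIC))
E
```

```text
t: 7.3
eef_pos: [0.5642, 0.051, 0.1606]
ee_rot: [-2.729, 1.571, 0.297]
force: [0.2, 0.3, -0.8]
width: 0.0119
t 7.3 pos [0.5642 0.051  0.1606] jaw 3.0262 ribyaw(modpi) 1.4554 xaxis [ 0.  0. -1.] q [ 0.435  0.253 -0.347  0.    -0.971 -0.551] F [ 0.24  0.33 -0.82] M [0.016 0.083 0.022] w 0.0119
[ 19   7  12  12 105] [214.16190476  72.52380952] [ 0.6101 -0.0661  0.017 ] [ 0.6062 -0.0622  0.038 ]
[146   7  11  12 106] [341.09433962  72.05660377] [ 0.501  -0.0535  0.017 ] [ 0.5052 -0.0505  0.038 ]
[  56   21   63   61 3013] [277.23863259 110.98473282] [ 0.5599 -0.0247  0.017 ] [ 0.5597 -0.0238  0.038 ]
[ 20  88  12  12 108] [215.25 153.75] [0.6184 0.0053 0.017 ] [0.6138 0.004  0.038 ]
[145  88  12  12 111] [340.23423423 153.54054054] [0.5093 0.018  0.017 ] [0.5129 0.0157 0.038 ]
[  37  129  110   36 2437] [281.56955273 207.73738203] [0.5661 0.0608 0.017 ] [0.5654 0.0553 0.038 ]
[ 81 159  23   6 125] [282.056 221.536] [0.5672 0.0737 0.017 ] [0.5664 0.0673 0.038 ]
```

View pics/z5.png

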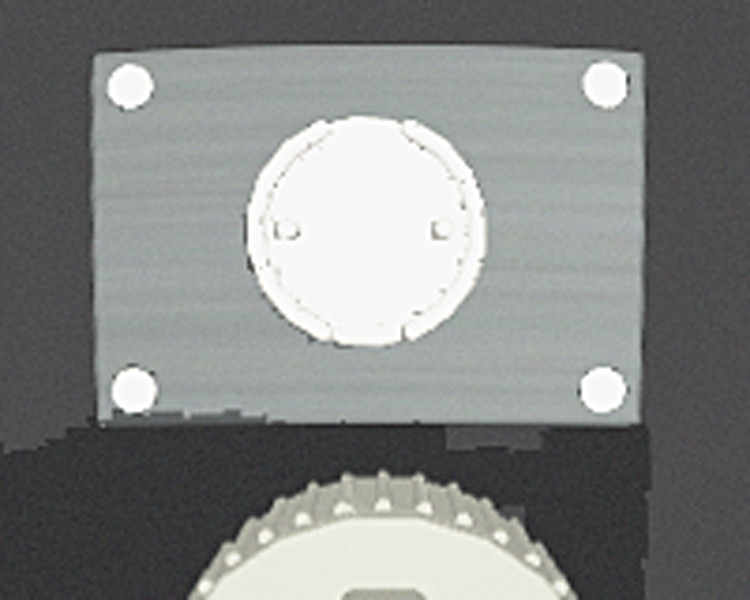

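```bash
python3 -m handwheel '{"gripper":[-1,-1,-1,-1,-1,-1,-1,-1],"travel":[[-0.004,-0.07,0],[-0.0095,-0.15,0],[-0.0095,-0.15,-0.05],[-0.0095,-0.15,-0.1],[-0.0095,-0.15,-0.12],[-0.0095,-0.15,-0.13],[-0.0095,-0.15,-0.135],[-0.0095,-0.15,-0.135]],"spin":[0,0,0,0,0,0,0,0]}' 20; python3 - <<'E'
from h import *
st()
E
```

```text
t: 8.15
eef_pos: [0.5598, -0.024, 0.0936]
ee_rot: [-2.936, 1.57, 0.091]
force: [0.7, -0.6, -0.8]
width: 0.0119
t 8.15 pos [ 0.5598 -0.024   0.0936] jaw 3.0267 ribyaw(modpi) 1.4559 xaxis [ 0.001  0.    -1.   ] q [ 0.307  0.318 -0.436  0.    -0.815 -0.422] F [ 0.73 -0.56 -0.83] M [0.015 0.087 0.054] w 0.0119
```

```bash
python3 -m handwheel '{"gripper":[-1,-1,-1,-1,-1],"travel":[[0,0,-0.004],[0,0,-0.008],[0,0,-0.012],[0,0,-0.012],[0,0,-0.012]],"spin":[0,0,0,0,0]}' 20; python3 - <<'E'
from h import *
st()
E
python3 -m handwheel '{"gripper":[-1,-1,-1,-1],"travel":[[0,0,-0.004],[0,0,-0.006],[0,0,-0.006],[0,0,-0.006]],"spin":[0,0,0,0]}' 20; python3 - <<'E'
from h import *
st()
E
```

```text
t: 8.65
eef_pos: [0.5592, -0.0245, 0.0871]
ee_rot: [0.594, 1.571, -2.664]
force: [0.1, 0.2, -1.1]
width: 0.0119
t 8.65 pos [ 0.5592 -0.0245  0.0871] jaw 3.0259 ribyaw(modpi) 1.4551 xaxis [-0. -0. -1.] q [ 0.306  0.326 -0.443  0.    -0.801 -0.422] F [ 0.07  0.23 -1.14] M [ 0.024  0.096 -0.014] w 0.0119
t: 9.05
eef_pos: [0.5592, -0.0245, 0.084]
ee_rot: [0.488, 1.571, -2.769]
force: [-0.7, 0.8, -0.5]
width: 0.012
t 9.05 pos [ 0.5592 -0.0245  0.084 ] jaw 3.026 ribyaw(modpi) 1.4552 xaxis [-0. -0. -1.] q [ 0.306  0.33  -0.446  0.    -0.795 -0.422] F [-0.71  0.78 -0.53] M [0.021 0.065 0.025] w 0.012
```

```bash
python3 -m handwheel '{"gripper":[-1,-1,-1,-1],"travel":[[0,0,-0.003],[0,0,-0.006],[0,0,-0.006],[0,0,-0.006]],"spin":[0,0,0,0]}' 20; python3 - <<'E'
from h import *
st()
E
```

```text
t: 9.45
eef_pos: [0.5592, -0.0245, 0.081]
ee_rot: [0.326, 1.571, -2.932]
force: [-0.3, 1.0, -0.5]
width: 0.0119
t 9.45 pos [ 0.5592 -0.0245  0.081 ] jaw 3.0259 ribyaw(modpi) 1.4551 xaxis [-0. -0. -1.] q [ 0.306  0.334 -0.449 -0.    -0.788 -0.422] F [-0.35  1.02 -0.48] M [0.033 0.055 0.015] w 0.0119
```

```bash
python3 -m handwheel '{"gripper":[-1,-1,-1,-1,-1,-1,-1],"travel":[[0,0,-0.0008],[0,0,-0.0015],[0,0,-0.0023],[0,0,-0.003],[0,0,-0.0038],[0,0,-0.0038],[0,0,-0.0038]],"spin":[-0.125,-0.25,-0.38,-0.51,-0.64,-0.64,-0.64]}' 20; python3 - <<'E'
from h import *
st()
E
```

```text
t: 10.15
eef_pos: [0.5593, -0.0245, 0.0792]
ee_rot: [-2.418, 1.571, 0.108]
force: [-0.1, -0.7, -0.2]
width: 0.0118
t 10.15 pos [ 0.5593 -0.0245  0.0792] jaw 2.5263 ribyaw(modpi) 0.9555 xaxis [ 0.  0. -1.] q [ 0.306  0.337 -0.451  0.    -0.784 -0.921] F [-0.06 -0.72 -0.19] M [0.041 0.089 0.021] w 0.0118
```

```bash
cat > s.py <<'E'
from h import *
s=arm.get_state();M=Ro.from_euler('xyz',s['ee_rot']).as_matrix()
rib=(np.arctan2(M[1,2],M[0,2])+np.pi/2)%np.pi
if rib>2.5: rib-=np.pi
print('turned',round(1.455-rib,3),'pos',s['eef_pos'].round(4),'F',s['force'].round(2),'M',s['moment'].round(3),'tau6',round(s['joint_efforts'][5],3),'w',round(s['width'],4),'t',round(s['t'],2))
E
python3 -m handwheel '{"gripper":[-1,-1,-1],"travel":[[0,0,-0.0006],[0,0,-0.0011],[0,0,-0.0011]],"spin":[-0.095,-0.19,-0.19]}' 20 >/dev/null; python3 s.py
python3 -m handwheel '{"gripper":[-1,-1,-1],"travel":[[0,0,-0.0004],[0,0,-0.0004],[0,0,-0.0004]],"spin":[-0.064,-0.064,-0.064]}' 20 >/dev/null; python3 s.py
python3 -m handwheel '{"gripper":[-1,-1,-1],"travel":[[0,0,-0.0004],[0,0,-0.0004],[0,0,-0.0004]],"spin":[-0.064,-0.064,-0.064]}' 20 >/dev/null; python3 s.py
```

```text
turned 0.651 pos [ 0.5592 -0.0245  0.0786] F [-0.58 -0.17 -0.97] M [0.016 0.036 0.009] tau6 -1.084 w 0.0122 t 10.45
turned 0.699 pos [ 0.5593 -0.0245  0.0785] F [-1.15  0.05 -0.74] M [0.022 0.078 0.076] tau6 -0.064 w 0.0122 t 10.75
turned 0.75 pos [ 0.5593 -0.0245  0.0783] F [ 0.22 -0.22 -0.24] M [-0.275 -0.08  -0.002] tau6 -0.093 w 0.0117 t 11.05
```

```bash

python3 -m handwheel '{"gripper":[-1,-1,-1],"travel":[[0,0,-0.0002],[0,0,-0.0002],[0,0,-0.0002]],"spin":[-0.04,-0.04,-0.04]}' 20 >/dev/null; python3 s.py
python3 -m handwheel '{"gripper":[-1,-1,-1],"travel":[[0,0,-0.0002],[0,0,-0.0002],[0,0,-0.0002]],"spin":[-0.04,-0.04,-0.04]}' 20 >/dev/null; python3 s.py
```

```text
turned 0.782 pos [ 0.5593 -0.0246  0.0782] F [-0.36 -1.16  0.17] M [-0.929 -0.176  0.072] tau6 -0.084 w 0.0119 t 11.35
turned 0.813 pos [ 0.5593 -0.0247  0.0782] F [ 0.76 -3.92  0.9 ] M [-1.386 -0.237  0.108] tau6 -0.125 w 0.012 t 11.65
```

```bash

python3 -m handwheel '{"gripper":[-1,-1,-1,-1],"travel":[[0,0,0],[0,0,0],[0,0,0],[0,0,0]],"spin":[-0.03,-0.03,-0.03,-0.03]}' 20 >/dev/null; python3 s.py
python3 -m handwheel '{"gripper":[-1,-1],"travel":[[0,0,0],[0,0,0]],"spin":[0,0]}' 20 >/dev/null; python3 s.py; python3 - <<'E'
from h import *
f=save('wrist','w6.png')
save('scene','s6.png')
save('top','t6.png')
E
python3 s.py
```

```text
turned 0.838 pos [ 0.5593 -0.0246  0.0781] F [ 1.61 -4.45  1.91] M [-1.927 -0.384  0.17 ] tau6 -0.115 w 0.012 t 12.05
turned 0.838 pos [ 0.5593 -0.0246  0.0781] F [ 0.54 -5.41  1.97] M [-1.976 -0.354  0.118] tau6 -0.116 w 0.0119 t 12.25
turned 0.838 pos [ 0.5593 -0.0246  0.0781] F [ 0.6  -4.74  2.55] M [-1.956 -0.371  0.129] tau6 -0.116 w 0.0119 t 12.4
```

View pics/w6.png

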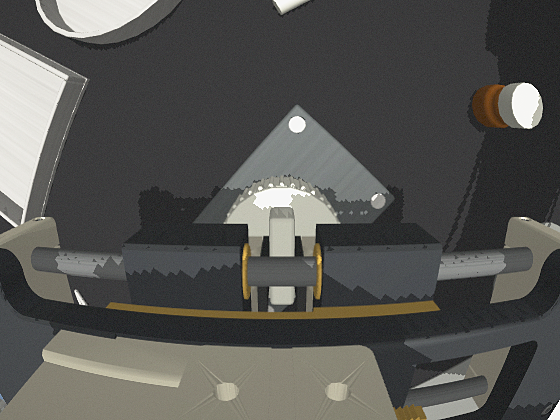

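```bash

python3 -m handwheel '{"gripper":[-1,-1,-1],"travel":[[0,0,0.0008],[0,-0.002,0.0008],[0,-0.002,0.0008]],"spin":[0.2,0.2,0.2]}' 20 >/dev/null; python3 s.py
python3 -m handwheel '{"gripper":[-1,-1,-1,-1],"travel":[[0,0,-0.0004],[0,0,-0.0008],[0,0,-0.0008],[0,0,-0.0008]],"spin":[-0.1,-0.16,-0.16,-0.16]}' 20 >/dev/null; python3 s.py
python3 -m handwheel '{"gripper":[-1,-1,-1,-1],"travel":[[0,0,0],[0,0,0],[0,0,0],[0,0,0]],"spin":[-0.04,-0.04,-0.04,-0.04]}' 20 >/dev/null; python3 s.py
```

```text
turned 0.685 pos [ 0.559  -0.0251  0.0781] F [-1.14 -0.43 -0.76] M [ 0.035  0.043 -0.01 ] tau6 0.437 w 0.0118 t 12.7
turned 0.808 pos [ 0.5592 -0.0252  0.0779] F [-1.6   1.34  0.27] M [0.455 0.158 0.04 ] tau6 -0.205 w 0.0119 t 13.1
turned 0.838 pos [ 0.5593 -0.0253  0.078 ] F [ 0.36  3.03 -0.31] M [0.806 0.259 0.163] tau6 -0.102 w 0.0121 t 13.5
```

```bash

python3 -m handwheel '{"gripper":[-1,-1,-1,-1,-1,-1,-1,-1,-1,-1],"travel":[[0,0,0.0004],[0,0.001,0.0012],[0,0.001,0.002],[0,0.001,0.0028],[0,0.001,0.0036],[0,0.001,0.0044],[0,0.001,0.0052],[0,0.001,0.006],[0,0.001,0.006],[0,0.001,0.006]],"spin":[0.12,0.25,0.38,0.51,0.64,0.77,0.9,1,1,1]}' 20 >/dev/null; python3 s.py
python3 -m handwheel '{"gripper":[-1,-1,-1],"travel":[[0,0,0.0004],[0,0,0.0004],[0,0,0.0004]],"spin":[0.065,0.065,0.065]}' 20 >/dev/null; python3 s.py
```

```text
turned 0.056 pos [ 0.5591 -0.0251  0.0809] F [ 0.12 -0.51 -0.25] M [0.052 0.125 0.02 ] tau6 0.186 w 0.0121 t 14.5
turned 0.005 pos [ 0.5592 -0.025   0.0812] F [ 0.34 -0.85  0.01] M [-0.022  0.077  0.013] tau6 0.087 w 0.0116 t 14.8
```

Crosswise again; lift gently, checking the forces.

```bash

python3 -m handwheel '{"gripper":[-1,-1,-1,-1],"travel":[[0,0,0.004],[0,0,0.008],[0,0,0.012],[0,0,0.012]],"spin":[0,0,0,0]}' 20 >/dev/null; python3 s.py
python3 -m handwheel '{"gripper":[-1,-1,-1,-1,-1,-1],"travel":[[0,0,0.02],[0,0,0.05],[0,0,0.1],[0,0,0.14],[0,0,0.14],[0,0,0.14]],"spin":[0,0,0,0,0,0]}' 20 >/dev/null; python3 s.py; python3 - <<'E'
from h import *
st()
for c in('wrist','scene'): save(c,c+'7.png')
E
```

```text
turned 0.002 pos [ 0.5595 -0.0249  0.0877] F [ 1.02  0.66 -0.66] M [ 0.017  0.043 -0.045] tau6 -0.009 w 0.0119 t 15.2
turned 0.002 pos [ 0.5593 -0.0249  0.158 ] F [ 0.03 -0.53 -1.07] M [0.017 0.152 0.036] tau6 0.001 w 0.0118 t 15.8
t 15.8 pos [ 0.5593 -0.0249  0.158 ] jaw 3.0234 ribyaw(modpi) 1.4526 xaxis [ 0.001  0.001 -1.   ] q [ 0.305  0.244 -0.365 -0.    -0.96  -0.423] F [ 0.03 -0.53 -1.07] M [0.017 0.152 0.036] w 0.0118
```

View pics/wrist7.png

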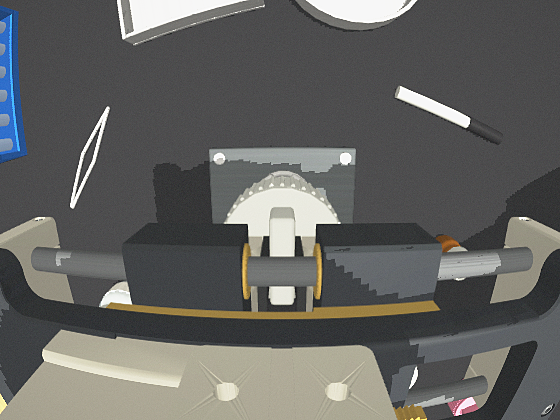

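View pics/scene7.png

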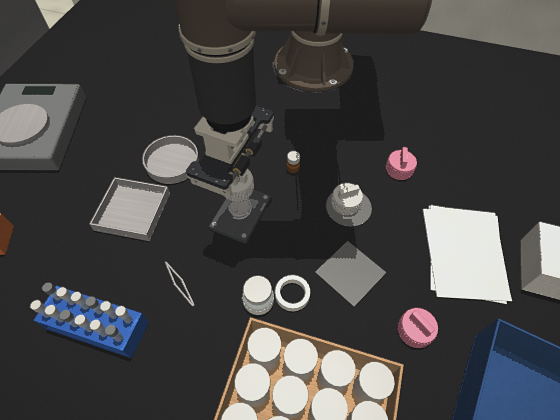

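```bash

python3 -m handwheel '{"gripper":[-1,-1,-1,-1,-1,-1],"travel":[[-0.05,-0.08,0],[-0.1,-0.17,0],[-0.16,-0.25,0],[-0.18,-0.25,0],[-0.18,-0.25,0],[-0.18,-0.25,0]],"spin":[0,0,0,0,0,0]}' 20 >/dev/null; python3 - <<'E'
from h import *
st()
f=save('wrist','w8.png')
for d in spotter.spot_in('wrist','dish')[:3]:
    q=d['rect'];print(d,onz(f,((q[0]+q[2])/2,(q[1]+q[3])/2),.02,True))
for d in spotter.tip_of('wrist','dish')[:2]: print(d,onz(f,d['at'],0,True))
E
```

```text
t 16.5 pos [ 0.4695 -0.1499  0.1571] jaw 3.0235 ribyaw(modpi) 1.4527 xaxis [-0. -0. -1.] q [ 0.091  0.139 -0.505  0.    -0.926 -0.209] F [ 0.89  0.12 -0.76] M [0.069 0.038 0.014] w 0.0115
{'rect': [191.4, 25.0, 352.9, 176.4], 'conf': 0.63} [ 0.46803809 -0.23444059  0.02      ]
{'at': [269.7, 103.0], 'conf': 0.74} [ 0.47086243 -0.23412726  0.        ]
```

View pics/w8.png

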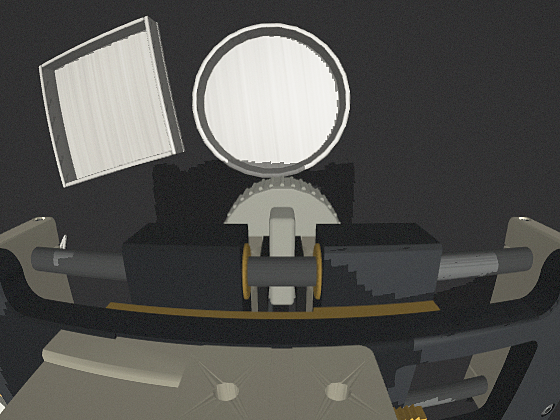

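```bash

python3 -m handwheel '{"gripper":[-1,-1,-1,-1,-1,-1,-1,-1,-1,-1],"travel":[[0,-0.09,0],[0,-0.172,0],[0,-0.172,0],[0,-0.172,-0.06],[0,-0.172,-0.12],[0,-0.172,-0.16],[0,-0.172,-0.175],[0,-0.172,-0.18],[0,-0.172,-0.18],[0,-0.172,-0.18]],"spin":[0,0,0,0,0,0,0,0,0,0]}' 20 >/dev/null; python3 s.py
python3 -m handwheel '{"gripper":[-1,-1,-1,-1],"travel":[[0,0,-0.003],[0,0,-0.006],[0,0,-0.008],[0,0,-0.008]],"spin":[0,0,0,0]}' 20 >/dev/null; python3 s.py
```

```text
turned 0.002 pos [ 0.4702 -0.2359  0.0682] F [ 0.89  0.82 -0.7 ] M [0.049 0.093 0.029] tau6 -0.003 w 0.012 t 17.65
turned 0.002 pos [ 0.4691 -0.236   0.0632] F [-0.28 -0.58 -0.37] M [0.04  0.129 0.039] tau6 -0.0 w 0.0117 t 18.05
```

Lower the last millimetre, release, lift and look.

```bash

python3 -m handwheel '{"gripper":[-1,-1,-1,-0.5,0,0,0,0,0],"travel":[[0,0,-0.002],[0,0,-0.002],[0,0,-0.002],[0,0,-0.002],[0,0,-0.002],[0,0,-0.002],[0,0,-0.002],[0,0,-0.002],[0,0,-0.002]],"spin":[0,0,0,0,0,0,0,0,0]}' 20 >/dev/null; python3 s.py
python3 -m handwheel '{"gripper":[0,0,0,0,0,0,0,0,0,0],"travel":[[0,0,0.03],[0,0,0.1],[0,0,0.2],[0,0,0.3],[0,0.1,0.3],[0,0.2,0.3],[0,0.3,0.3],[0,0.3,0.3],[0,0.3,0.3],[0,0.3,0.3]],"spin":[0,0,0,0,0,0,0,0,0,0]}' 20 >/dev/null; python3 s.py; python3 - <<'E'
from h import *
for c in('wrist','top','scene'): save(c,c+'9.png')
f=viewer.grab_frame('wrist')
for d in spotter.tip_of('wrist','lid_a')[:3]: print(d,onz(f,d['at'],.004,True))
for d in spotter.tip_of('wrist','dish')[:1]: print(d,onz(f,d['at'],0,True))
E
```

```text
turned 0.002 pos [ 0.4693 -0.236   0.0622] F [ 0.4  -0.71  0.17] M [ 0.032  0.137 -0.011] tau6 -0.0 w 0.0434 t 18.95
turned 0.002 pos [ 0.4692 -0.0864  0.2122] F [ 0.12 -0.41 -0.21] M [ 0.034  0.141 -0.001] tau6 -0.011 w 0.0437 t 19.95
{'at': [264.2, 46.7], 'conf': 0.94} [ 0.46997307 -0.23682345  0.004     ]
{'at': [124.3, 53.4], 'conf': 0.18} [ 0.63111074 -0.26370207  0.        ]
```

View pics/wrist9.png

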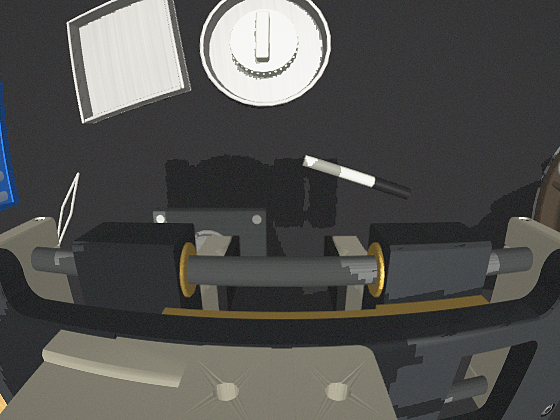

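View pics/scene9.png

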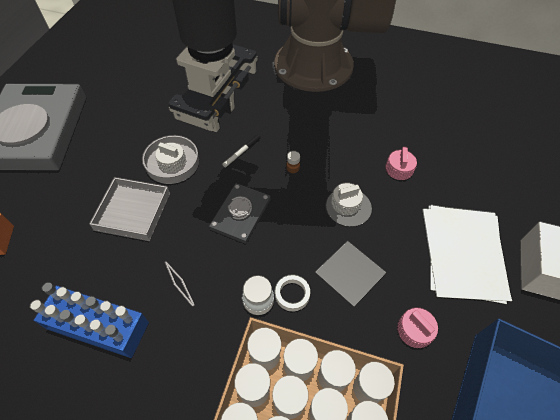

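```bash
python3 -c "
from h import *
print(arm.job_done()); print(arm.get_state()['t'])"
```

```text
the job is handed in; nothing more can be done
None
the job is handed in; nothing more can be done
```

I tested the lid from the square mat, found it faulty and set it in the round dish. The job was handed in at about 20 s of the 64 s allowed, and the hand-in gives no verdict.

- **Test:** The lid dropped through the gaps in the crown and turned freely about 0.75 rad clockwise from crosswise, then met a firm stop. At 0.84 rad the torque was about 0.12–0.17 N m, with about 5.5 N sideways, held for half a second. The rim stood about 4 mm above the foot.
- **Repeat:** I backed off, shifted the lid about 0.7 mm sideways and turned again. It stopped at the same angle, so I judged it a real half-way stop and not a jam. It never went fully home.
- **Placing:** I turned it back to crosswise, lifted it straight off without resistance and lowered it into the dish.
- **Last checks:** The wrist picture puts the lid at (0.470, -0.237), about 1 mm from the dish middle I had measured at (0.469, -0.236). The scene picture shows it upright, the other lid still on the round mat, the bystanders where they were, and the gripper clear of everything.
- **Not settled:** After release, the dish detector's only hit was weak (0.18) and pointed at the tray, so I relied on the dish position measured just before placing. The contact force at the stop is inferred from the wrist readings, which carry about 1 N of noise; I could not measure it directly.

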